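Run the seam, then hold the gluing jig open

ROBOT

A 7-joint arm with a two-finger parallel gripper is mounted at the origin on the work surface. World frame = base frame: x ahead of the robot, y to its left, z up, the work surface at z = 0. Lengths are in m, angles in rad, forces in N, time in s.
With the tool pointing down it reaches from about 0.4 to 0.85 m from the base axis. Payload 4.5 kg.
Tool frame: the origin (TCP) lies at the centre of the arm's flange, where the gripper is bolted on; the fingertips stand nose_length ahead of it and the grasp point (between the pads) lies 147 mm ahead of it (nose_length is the distance from the TCP to the fingertips, in m); z points along the fingers, y is the line along which they close (so a half turn about z gives the same grasp; the last joint's range is limited). The gripper opens to 88 mm and grips with 3 to 60 N. Pads are 18 mm wide; open, the fingers measure 123 mm over their backs; the gripper's body (75 mm by 187 mm) begins 45 mm behind the grasp point.
Start: joints at [-1.089, 0.689, -0.195, 1.565, 0.157, 0.902, -0.215], TCP at [0.271, 0.563, 0.405] pointing down, gripper open.
Joint ranges: [-3.01, 3.01], [-0.46, 2.08], [-1.47, 1.51], [0.13, 2.56], [-1, 4.14], [0.04, 2.09], [-2.66, 2.66]. Speed limits (rad/s): [2.57, 2.57, 3.14, 3.14, 3.14, 3.14, 3.14].

INTERFACE

Orientations are given as a unit quaternion [x, y, z, w].
In Python, from plant import * gives the robot as it stands.
- The arm moves only by the tool play_rows, never from a script. Its argument "rows" is a list that holds one entry, the list of rows, each a list of 6 numbers: the shift along the tool's x, y, z normalised to -1 to 1, where 1 is 0.5 m, then the turn, a rotation vector about the tool's x, y, z normalised to -1 to 1, where 1 is 0.5 rad. A call has 1 to 20 rows; each row is the pose to reach, as a shift and turn from the pose commanded when the call began, along the tool's axes at that moment; what a row does not reach only later rows make up. A row lasts 1/12 s, in which the tool goes at most 41.7 mm and 7.16 degrees, less where a joint would pass 70% of its speed; a pose out of reach is approached as far as the arm can. A call with a number of a shift or a turn outside -1 to 1 is refused whole. A call with a gripper value outside its range is refused whole. "claw" is the closure, from 0 (fully open) to 1 (shut), set as the call begins (left out, the last holds). The fingers move at their own pace and stop on an object; "squeeze" is the grip in N (left out, the last holds). Time passes only in rows, so rows that repeat a pose let the fingers close. It gives the time, the measured TCP pose, the force, the opening and the grip force at its end, in the units of the state.
- get_state(): the state, without advancing time (a new reading comes with each control period).
- snapshot(name): name is "scene" or "top" or "wrist"; returns a dict with "pixels" (480x640x3 uint8, blue, green, red), "camera_matrix" (3x3 intrinsics, pixels), "world_to_cam" (4x4, takes a point from world to camera coordinates); the wrist camera has in their place "mount" (4x4, takes a point from camera to tool coordinates, whose origin is the TCP and whose axes are the flange's). Camera axes: x right, y down, z forward; pixel columns grow to the right and rows downward; lengths in m; the calibration is good to about 2 mm. A picture is of the moment at which its call begins: read the wrist's pose just before it. There is no depth.
- finish_job(): hands the job in; it is judged then, once.
The state is a dict: "clock": time; "q": joint angles; "qd": joint speeds; "joint_torque": joint torques, N m; "tool_pos": TCP position; "eef_rot": TCP orientation; "contact_force": force on the tool from outside, world axes, zero at the start; "moment": the same for the moment, N m; "opening": opening from 0.0 (shut) to 1.0 (fully open); "finger_force": force on a finger pad.
Only numpy, scipy, OpenCV 4.12 (cv2) and the standard library are available. Lean on these libraries where they do the work, as an engineer would, in place of code of your own. Each camera call takes 0.05 s, during which the arm holds its last target. There are 200 camera calls.

TASK

Take the seam tool from its stand and guide its tip slowly, about 2 cm a second, along the inside corner where the rib meets the board of the panel in the gluing jig, on the side of the rib where the dowel stands: start at the dowel's end of the rib and go to its other end with the tip kept down on the board. Stand the tool back in its stand and let it go, then pull the jig's spring jaw out by its upright grip until its pointer is level with the index blade, and finish while still holding it there, so that someone else can lift the panel out. Leave the panel lying in the jig and everything else on the table where it is.

Things in the scene. Friction and masses are not known exactly. Their poses are not given: they have to be found in the camera images.
- tool_handle (a point): Seam tool, a stylus upright in its stand, about 0.07 kg: square pale wooden handle 18 x 18 x 70 mm, below it a brass collar 30 mm wide, 6 mm thick, then a steel shank 8 mm thick with a 6 mm round-nosed tip. This point: handle's centre, 35 mm below its top, 41 mm above the collar's underside, 91 mm above the tip, 97 mm above the table in the stand; x, y square to the handle's flats, z up
- tool_tip (a point): The very end of the seam tool's tip, 50 mm below the collar's underside, on the tool's axis
- seamtool: The seam tool as a whole; origin at its tip end, axes as tool_handle
- stand_hole0 (a point): The tool's stand: a fixed plain wooden block 56 x 56 x 56 mm with one upright through hole 16 mm wide, left or right of the jig. This point is the centre of the hole's mouth, on the block's top. The tool stands in the hole with its collar resting on the block, its tip 50 mm below this point
- jig: Gluing jig: fixed wooden baseboard 300 x 170 x 18 mm, origin under its centre; x along the board away from the robot (the jaw is pulled towards -x), y to the left. Its rear half is a bed with 12 mm high metal fences round the panel; on its front half slides the jaw; along its left front edge runs a steel scale rail, top 30 mm above the table
- panel: Loose plywood panel, 110 x 129 x 8 mm, 0.15 kg, lying in the jig's bed 18 mm above the table; axes as the jig's, origin under its centre. A rib 12 mm thick (x), 100 mm long (y), 14 mm tall stands on its middle line. Rear half (+x) solid, with a dowel 10 mm thick and tall at x 38, y -45 mm. The seam is the corner of the rib's rear face (x = 6 mm) and the board's top (26 mm above the table)
- seam0 (a point): Point on the seam at its start, on the dowel side (panel y = -40 mm): on the board's top, 4 mm behind the rib's rear face, where the middle of the tip should pass; axes as the panel's
- seam1 (a point): Point on the seam a quarter along (panel y = -20 mm): on the board's top, 4 mm behind the rib's rear face, where the middle of the tip should pass; axes as the panel's
- seam2 (a point): Point on the seam half-way (panel y = 0 mm): on the board's top, 4 mm behind the rib's rear face, where the middle of the tip should pass; axes as the panel's
- seam3 (a point): Point on the seam three quarters along (panel y = 20 mm): on the board's top, 4 mm behind the rib's rear face, where the middle of the tip should pass; axes as the panel's
- seam4 (a point): Point on the seam at its other end (panel y = 40 mm): on the board's top, 4 mm behind the rib's rear face, where the middle of the tip should pass; axes as the panel's
- jaw_grip (a point): The jaw's upright grip: dark wooden block 14 mm thick along the jig's x, 44 mm wide along y, standing from 28 to 78 mm above the table on the sliding plate. This point is its middle, 55 mm above the table. The jaw bar, 57 mm ahead (+x), is 36.5 mm tall; nothing nearer to the grip is higher. It slides only along the jig's x
- jaw (a joint): How far the jaw is pulled out towards the jig's -x (m): 0 when shut against the panel, 0.072 at the stop. A spring always pulls it shut: 5 N when shut, 110 N/m more as it is drawn out (about 9 to 11 N at the mark)
- pointer (a point): The jaw's pointer: a steel blade 3 mm thick that sticks out of the left end of the jaw bar towards the scale rail, and travels with the jaw. This point is on the blade's top, in the middle of its thickness; axes as the jig's
- mark (a point): The mark: an upright steel index blade 3 mm thick, 14 mm wide, on the scale rail, fixed 30 to 55 mm from the shut pointer towards the jig's -x. The point is in the middle of its thickness; axes as the jig's. The jaw is at the mark when pointer and mark have the same position along the jig's x (their sideways gap of 13 mm stays)
- glue: Bystander: white glue bottle 44 mm across, 130 mm tall, on the other side of the jig from the stand; origin under its centre
- drink: Bystander: drink bottle 66 mm across, 190 mm tall; origin under its centre
- hoop: Bystander: flat plywood ring 68 mm across, 4 mm thick; origin under its centre
- hoop2: Bystander: flat dark wooden ring 52 mm across, 5 mm thick; origin under its centre
- driver: Bystander: screwdriver 150 mm long lying on the table; its origin lies on its underside
There are look-alikes about, which are no part of the job. What is shaped like the seamtool but green or pink is not meant.

How it is judged:
On the way, in this order (a step that is already met when the one before it is completed fails the run):
1. the held seam tool's tip is down on the board, within 7 mm of the seam, at the start end (the dowel's end) (distance between tool_tip and seam0 below 0.007 m and z of tool_tip in the frame of seam0 below 0.003 m and contact force between seamtool and the fingers above 1 N), for 0.08 s.
2. the held seam tool's tip is down on the board, within 7 mm of the seam, at a quarter along (distance between tool_tip and seam1 below 0.007 m and z of tool_tip in the frame of seam1 below 0.003 m and contact force between seamtool and the fingers above 1 N), for 0.08 s.
3. the held seam tool's tip is down on the board, within 7 mm of the seam, at half-way (distance between tool_tip and seam2 below 0.007 m and z of tool_tip in the frame of seam2 below 0.003 m and contact force between seamtool and the fingers above 1 N), for 0.08 s.
4. the held seam tool's tip is down on the board, within 7 mm of the seam, at three quarters along (distance between tool_tip and seam3 below 0.007 m and z of tool_tip in the frame of seam3 below 0.003 m and contact force between seamtool and the fingers above 1 N), for 0.08 s.
5. the held seam tool's tip is down on the board, within 7 mm of the seam, at the far end (distance between tool_tip and seam4 below 0.007 m and z of tool_tip in the frame of seam4 below 0.003 m and contact force between seamtool and the fingers above 1 N), for 0.08 s.
6. the seam tool stands in its stand again, collar down on the block, and is let go (horizontal distance between tool_tip and stand_hole0 below 0.008 m and horizontal distance between tool_handle and stand_hole0 below 0.01 m and z of tool_tip in the frame of stand_hole0 below -0.045 m and contact force between seamtool and the fingers below 0.05 N), for 0.2 s.
7. the jaw's pointer is drawn level with the index blade, within 4 mm, by the fingers (x of pointer in the frame of mark between -0.004 and 0.004 m and contact force between jaw and the fingers above 2 N), for 0.3 s.
At the end, for the whole second after the job is handed in: The fingers hold the jaw (over 2 N) at rest, its pointer within 4 mm of the index blade along the slide; the seam tool stands free in its stand, tip within 8 mm of the hole's axis and at least 45 mm down; the panel lies flat in the jig within 8 mm of its start (all of step 6 and all of step 7 and velocity of joint jaw between -0.01 and 0.01 m/s and distance of panel from where it was at the start of the episode below 0.008 m and angle between panel's own z axis and vertical below 0.05 rad); the arm keeps its last pose, push and grip.
It fails at once if the seam tool is run along the middle 6 cm of the seam faster than 10 cm/s (z of tool_tip in the frame of seam2 below 0.004 m and x of tool_tip in the frame of seam2 between -0.008 and 0.012 m and y of tool_tip in the frame of seam2 between -0.03 and 0.03 m and linear speed of seamtool above 0.1 m/s).
It fails at once if the panel is pushed out of place (more than 15 mm) (distance of panel from where it was at the start of the episode above 0.015 m).
It fails at once if a bystander is moved by more than 25 mm (distance of any of glue, drink, hoop, hoop2, driver from where it was at the start of the episode above 0.025 m).
It also fails if it takes over 64 s, if anything falls off the work surface, if the arm or the gripper's body presses on something with over 40 N, if the wrist force passes 120 N, or if a joint passes its speed limit or range.

## Working session

There is one attempt and no reset: what is moved stays moved. The work goes in short steps, Python scripts to look and compute and a tool call to move; the robot and the scene stay as the last step left them, time stands still between calls to the robot, and variables do not carry over. Pictures are saved under pics/ and viewed, at most 13 in all, crops included, and the job is handed in when it is done.

Besides the shell and the picture viewer there is one more tool, called after "Call:" as name(argument=value, ...), one argument or row to a line, values as JSON. play_rows: Moves the arm, as the interface text tells. Its arguments: {"type":"object","properties":{"rows":{"type":"array"},"claw":{"type":"number"},"squeeze":{"type":"number"}},"required":["rows"]}

```bash
mkdir -p pics; ls; cat > h.py <<'E'
from plant import *
import numpy as np, cv2
from scipy.spatial.transform import Rotation as R
def shot(name,f=None):
    s=get_state(); d=snapshot(name); 
    if f: cv2.imwrite('pics/'+f,d['pixels'])
    K=np.array(d['camera_matrix'])
    if 'mount' in d:
        T=np.eye(4);T[:3,:3]=R.from_quat(s['eef_rot']).as_matrix();T[:3,3]=s['tool_pos']
        C=T@np.array(d['mount'])
    else: C=np.linalg.inv(np.array(d['world_to_cam']))
    return d['pixels'],K,C
def ray(K,C,u,v):
    r=C[:3,:3]@np.linalg.solve(K,[u,v,1.]); return C[:3,3],r/np.linalg.norm(r)
def onz(K,C,u,v,z):
    o,r=ray(K,C,u,v); return o+r*(z-o[2])/r[2]
def proj(K,C,p):
    q=np.linalg.inv(C)@np.append(p,1); q=K@q[:3]; return q[:2]/q[2]
def tri(*rs):
    A=np.zeros((3,3));b=np.zeros(3)
    for o,r in rs:
        M=np.eye(3)-np.outer(r,r);A+=M;b+=M@o
    p=np.linalg.solve(A,b); return p,[np.linalg.norm((np.eye(3)-np.outer(r,r))@(p-o)) for o,r in rs]
def rel(p,rotz=None):
    s=get_state();M=R.from_quat(s['eef_rot']); return M.inv().apply(np.array(p)-s['tool_pos'])
E
python3 - <<'E'
from h import *
print(get_state())
for n in ['scene','top','wrist']:
    p,K,C=shot(n,n+'0.png'); np.savez('pics/'+n+'0.npz',p=p,K=K,C=C); print(n,K.tolist(),C.round(3).tolist())
try: print(nose_length)
except Exception as e: print(e)
E
```

```text
pics
{'clock': 0.0, 'q': array([-1.08921117,  0.68993499, -0.19452855,  1.56635856,  0.15730753,
        0.90251286, -0.21511381]), 'qd': array([ 0.00160815, -0.00085743,  0.00067718, -0.0007721 , -0.00103055,
        0.00036342, -0.00200592]), 'joint_torque': array([-1.01631405e-03, -5.27561510e+01, -1.26675557e+00, -1.53430152e+01,
       -5.25480893e-02,  6.48927424e-03,  1.72533960e-04]), 'tool_pos': array([0.27047955, 0.56306372, 0.40393685]), 'eef_rot': array([ 2.21983578e-01,  9.75049980e-01, -9.00053597e-04, -1.34779185e-04]), 'contact_force': array([ 0.04747251, -0.09575089,  0.14677223]), 'moment': array([-0.02801945,  0.01173662, -0.08043916]), 'finger_force': 0.0, 'opening': 0.9999605382508322}
scene [[472.2297146182689, 0.0, 313.2080459484265], [0.0, 472.2297146182689, 232.83263267893943], [0.0, 0.0, 1.0]] [[-0.802, 0.426, -0.418, 1.019], [0.597, 0.579, -0.555, 0.544], [0.006, -0.695, -0.719, 0.847], [0.0, 0.0, 0.0, 1.0]]
top [[581.0677337280741, 0.0, 309.64495533542026], [0.0, 581.0677337280741, 227.3115263341729], [0.0, 0.0, 1.0]] [[-0.02, -0.983, 0.184, 0.363], [-1.0, 0.022, 0.008, -0.01], [-0.012, -0.184, -0.983, 1.282], [0.0, 0.0, 0.0, 1.0]]
wrist [[337.9907015329014, 0.0, 319.8823084879585], [0.0, 337.9907015329014, 235.79284086637355], [0.0, 0.0, 1.0]] [[0.434, 0.862, 0.263, 0.202], [0.901, -0.414, -0.128, 0.596], [-0.001, 0.293, -0.956, 0.384], [0.0, 0.0, 0.0, 1.0]]
0.166
```

View pics/scene0.png

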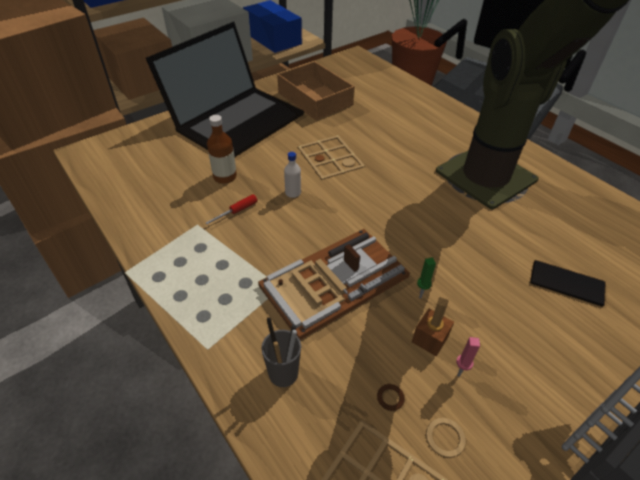

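View pics/top0.png

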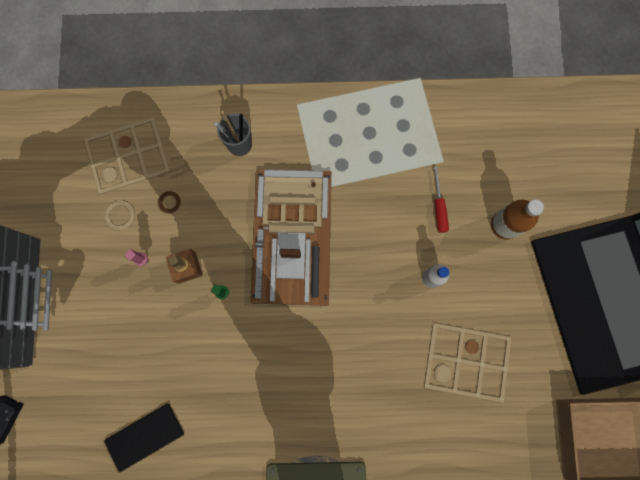

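Scene: the pale-handled tool stands in the brown block at scene (435,325) / top (185,265). The look-alikes are green at (427,272) / (220,291) and pink at (468,352) / (137,257). Only the pale one in the block fits. The jig is at top (291,235), with its dowel at (313,184) and its grip at (290,253). I'll confirm in an enlarged crop.

```bash
python3 - <<'E'
from h import *
t=np.load('pics/top0.npz');s=np.load('pics/scene0.npz')
a=cv2.resize(t['p'][155:315,240:345],None,fx=3.7,fy=3.7,interpolation=cv2.INTER_CUBIC)
b=cv2.resize(s['p'][240:380,400:500],None,fx=2.1,fy=2.1,interpolation=cv2.INTER_CUBIC)
c=cv2.resize(t['p'][235:310,115:235],None,fx=2.5,fy=2.5,interpolation=cv2.INTER_CUBIC)
o=np.zeros((595,a.shape[1]+310,3),np.uint8);o[:a.shape[0],:a.shape[1]]=a[:595];o[:b.shape[0],a.shape[1]+5:a.shape[1]+5+b.shape[1]]=b;o[300:300+c.shape[0],a.shape[1]+5:a.shape[1]+5+c.shape[1]]=c
cv2.imwrite('pics/crop1.png',o)
T=(t['K'],t['C']);S=(s['K'],s['C'])
print('stand',onz(*T,185,268,.056),onz(*S,434,322,.056))
print('handle top',tri(ray(*T,179,264),ray(*S,441,300)))
print('grip top',tri(ray(*T,290,252),ray(*S,351,252)),onz(*T,290,252,.078))
for u,v in [(258,167),(329,169),(328,304),(251,303)]: print(onz(*T,u,v,.018))
print('glue',onz(*T,437,278,0.02),'green',onz(*T,220,292,.1),'pink',onz(*T,137,258,.1),'pencup',onz(*T,236,135,.05))
E
```

```text
stand [0.51060081 0.26675271 0.056     ] [0.51336028 0.2720195  0.056     ]
handle top (array([0.50975985, 0.26643049, 0.12077664]), [np.float64(0.002444795023011352), np.float64(0.0024447950230112874)])
grip top (array([0.53717444, 0.04291327, 0.07224752]), [np.float64(0.0006394571588660419), np.float64(0.0006394571588659564)]) [0.53677742 0.04219221 0.078     ]
[0.74086915 0.11433911 0.018     ]
[ 0.73233768 -0.04586152  0.018     ]
[ 0.43029867 -0.0356657   0.018     ]
[0.43596351 0.13075897 0.018     ]
glue [ 0.48116    -0.27334578  0.02      ] green [0.45476366 0.18463118 0.1       ] pink [0.52813917 0.35618666 0.1       ] pencup [0.80642225 0.15992265 0.05      ]
```

View pics/crop1.png

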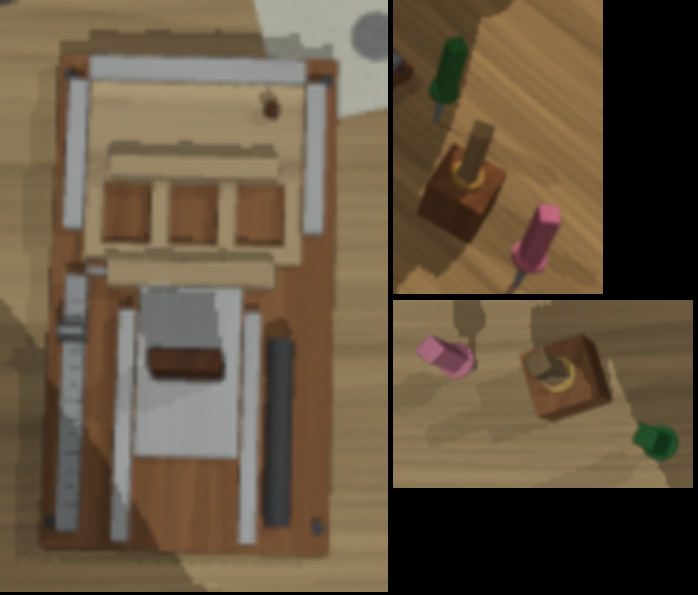

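The crop confirms it: the pale-handled tool with the brass collar stands in the brown block, while green and pink stand apart. I'm moving above it for a close look.

Call:
play_rows(
  rows=[
    [[-0.69, -0.328, 0, 0, 0, 0], [-0.69, -0.328, 0, 0, 0, 0], [-0.69, -0.328, 0, 0, 0, 0], [-0.69, -0.328, 0, 0, 0, 0], [-0.69, -0.328, 0, 0, 0, 0], [-0.69, -0.328, 0, 0, 0, 0], [-0.69, -0.328, 0, 0, 0, 0], [-0.69, -0.328, 0, 0, 0, 0], [-0.69, -0.328, 0, 0, 0, 0], [-0.69, -0.328, 0, 0, 0, 0], [-0.69, -0.328, 0, 0, 0, 0], [-0.69, -0.328, 0, 0, 0, 0], [-0.69, -0.328, 0, 0, 0, 0]],
  ],
  claw=0,
  squeeze=30,
)

```text
clock: 1.23
tool_pos: [0.5092, 0.2682, 0.4047]
eef_rot: [0.22, 0.975, 0.001, -0.001]
contact_force: [0.5, 0.2, 0.0]
opening: 0.998
finger_force: 0.0
```

```bash
python3 - <<'E'
from h import *
p,K,C=shot('wrist','w1.png'); np.savez('pics/w1.npz',p=p,K=K,C=C)
s=get_state();print(s['tool_pos'],s['eef_rot'],s['q'])
E
```

```text
[0.50908226 0.2684538  0.40473704] [ 2.20071395e-01  9.75483346e-01  5.94353372e-04 -6.85779783e-04] [-0.42128935  0.62621259 -0.24204496  1.7171043   0.19057796  0.82140426
  0.37762719]
```

View pics/w1.png

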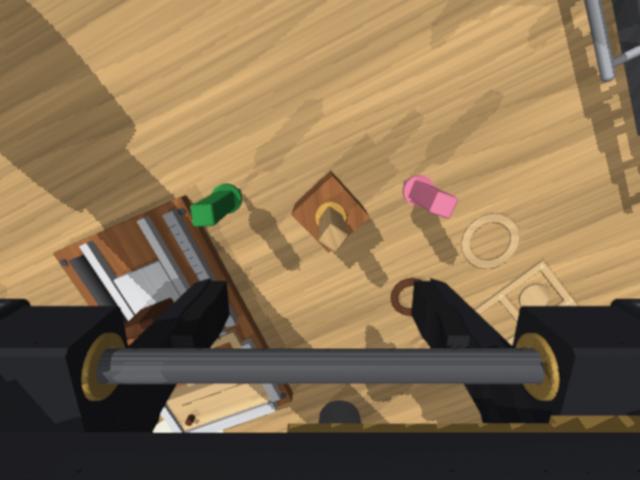

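The wrist view shows the stand block at (331,212) with the pale handle at (333,232), green at left (217,205) and pink at right (430,197). I'll enlarge the block and handle to measure.

```bash
python3 - <<'E'
from h import *
d=np.load('pics/w1.npz');p,K,C=d['p'],d['K'],d['C']
c=p[165:265,280:380]
cv2.imwrite('pics/w1c.png',cv2.resize(c,None,fx=6,fy=6,interpolation=cv2.INTER_CUBIC))
E
```

```text
(no output)
```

View pics/w1c.png

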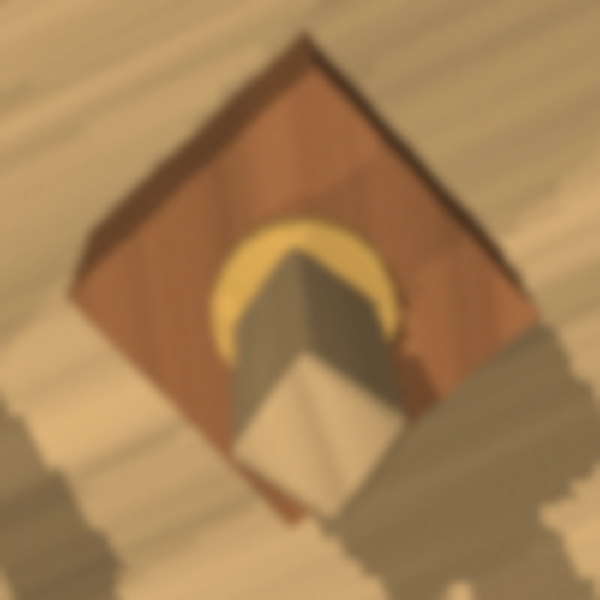

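```bash
python3 - <<'E'
from h import *
d=np.load('pics/w1.npz');K,C=d['K'],d['C']
f=lambda q:((q[0]+.5)/6-.5+280,(q[1]+.5)/6-.5+165)
H=[f(q) for q in [(308,352),(405,415),(335,520),(235,452)]]
B=[f(q) for q in [(310,70),(540,318),(295,522),(70,293)]]
for nm,L,z in [('handle',H,.132),('block',B,.056)]:
    P=np.array([onz(K,C,*q,z) for q in L]); 
    e=np.roll(P,-1,0)-P
    print(nm,P.mean(0),np.linalg.norm(e[:,:2],axis=1),np.degrees(np.arctan2(e[:,1],e[:,0]))%90)
h=np.mean(H,0)
t=np.load('pics/top0.npz');s=np.load('pics/scene0.npz')
print(tri(ray(K,C,*h),ray(t['K'],t['C'],179,265),ray(s['K'],s['C'],441,299)))
# collar ellipse: leftmost (212,310) top (305,218) right(398,315)
print('collar',[onz(K,C,*f(q),.062) for q in [(212,305),(305,218),(400,315)]])
E
```

```text
handle [0.51560439 0.27730805 0.132     ] [0.01527837 0.01701073 0.01624123 0.01648661] [30.77354009 32.86396681 28.95223163 29.61216506]
block [0.51623757 0.27713684 0.056     ] [0.05648305 0.05432081 0.05524345 0.05398775] [17.8546685  16.10534727 17.53381009 17.41129858]
(array([0.51225084, 0.26986485, 0.12609409]), [np.float64(0.008519487301406302), np.float64(0.007470077030493198), np.float64(0.0018670673323509595)])
collar [array([0.50846005, 0.26399197, 0.062     ]), array([0.50194685, 0.28380294, 0.062     ]), array([0.52323986, 0.29104027, 0.062     ])]
```

Call:
play_rows(
  rows=[
    [[-0.004, 0.022, 0.12, 0, 0, 1], [-0.004, 0.022, 0.12, 0, 0, 1], [-0.004, 0.022, 0.12, 0, 0, 1], [-0.004, 0.022, 0.12, 0, 0, 1], [-0.004, 0.022, 0.12, 0, 0, 1], [-0.004, 0.022, 0.12, 0, 0, 1]],
  ],
)

```text
clock: 1.78
tool_pos: [0.5161, 0.277, 0.3448]
eef_rot: [0.453, 0.891, 0.0, -0.0]
contact_force: [0.2, -0.1, -0.4]
opening: 1.001
finger_force: 0.0
```

Call:
play_rows(
  rows=[
    [[0, 0, 0, 0, 0, 0.19], [0, 0, 0, 0, 0, 0.19], [0, 0, 0, 0, 0, 0.19], [0, 0, 0, 0, 0, 0.19]],
  ],
)

```text
clock: 2.12
tool_pos: [0.517, 0.2755, 0.345]
eef_rot: [0.496, 0.868, 0.0, -0.0]
contact_force: [0.1, -0.7, -0.0]
opening: 1.0
finger_force: 0.0
```

```bash
python3 - <<'E'
from h import *
p,K,C=shot('wrist'); np.savez('pics/w2.npz',p=p,K=K,C=C)
s=get_state();print(s['tool_pos'],s['eef_rot'],s['q'])
u,v=proj(K,C,[0.516,0.277,0.12]);print(u,v)
u,v=int(u)-50,int(v)-50;v=max(v,0);print(u,v)
cv2.imwrite('pics/w2c.png',cv2.resize(p[v:v+100,u:u+100],None,fx=6,fy=6,interpolation=cv2.INTER_CUBIC))
E
```

```text
[0.51704102 0.27540901 0.3448976 ] [ 4.96812425e-01  8.67857917e-01  2.13198961e-04 -6.02207979e-05] [-0.53840356  0.71100326 -0.05099145  1.75115607  0.05241561  0.68042373
 -0.08684909]
319.45188637750744 253.38695483489516
269 203
```

View pics/w2c.png

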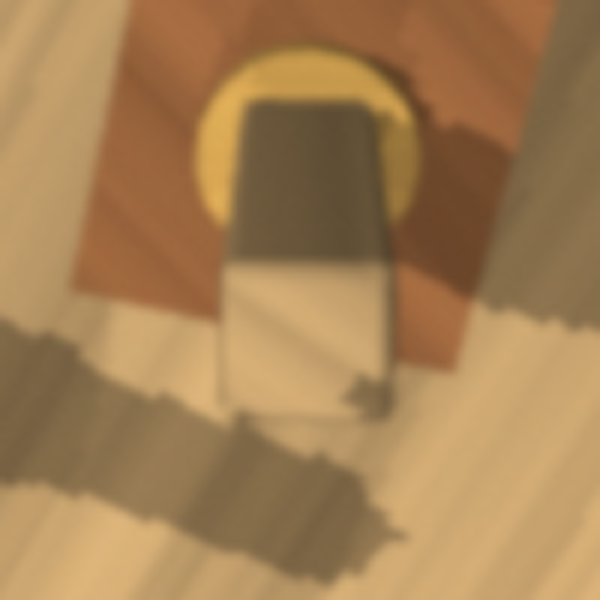

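```bash
python3 - <<'E'
from h import *
f=lambda q,o:((q[0]+.5)/6-.5+o[0],(q[1]+.5)/6-.5+o[1])
d=np.load('pics/w1.npz');e=np.load('pics/w2.npz')
a=np.mean([f(q,(280,165)) for q in [(308,352),(405,415),(335,520),(235,452)]],0)
b=np.mean([f(q,(269,203)) for q in [(225,262),(388,262),(392,418),(222,415)]],0)
P,r=tri(ray(d['K'],d['C'],*a),ray(e['K'],e['C'],*b));print(P,r)
for z in (.125,.132): print(onz(d['K'],d['C'],*a,z),onz(e['K'],e['C'],*b,z))
cs=np.array([onz(e['K'],e['C'],*f(q,(269,203)),.132) for q in [(225,262),(388,262),(392,418),(222,415)]])
E=np.roll(cs,-1,0)-cs;print(np.linalg.norm(E,axis=1),np.degrees(np.arctan2(E[:,1],E[:,0]))%90)
print([onz(e['K'],e['C'],*f(q,(269,203)),.062) for q in [(195,150),(422,155)]])
s=get_state();print(rel([*P[:2],0.097+.147]), rel([*P[:2],.097+.147])/.5)
y=R.from_quat(s['eef_rot']).as_matrix()[:,1];print(np.degrees(np.arctan2(y[1],y[0])))
E
```

```text
[0.51604921 0.27717247 0.13049699] [np.float64(6.951224445925947e-05), np.float64(6.951224445915396e-05)]
[0.51760988 0.27667948 0.125     ] [0.51717774 0.27532427 0.125     ]
[0.51553722 0.27734355 0.132     ] [0.51582322 0.27763538 0.132     ]
[0.0163965  0.01697903 0.01751541 0.01664146] [30.42726271 32.48371699 29.33349202 28.68334708]
[array([0.50259394, 0.27038595, 0.062     ]), array([0.5293305 , 0.28527814, 0.062     ])]
[1.99096655e-03 6.37687002e-06 1.00898244e-01] [3.98193311e-03 1.27537400e-05 2.01796488e-01]
30.421325800363782
```

The handle triangulates to (0.516, 0.277) with its top at z 0.130, and it lines up with the fingers. I'm descending, then closing.

Call:
play_rows(
  rows=[
    [[0.004, 0, 0.05, 0, 0, 0], [0.004, 0, 0.1, 0, 0, 0], [0.004, 0, 0.15, 0, 0, 0], [0.004, 0, 0.18, 0, 0, 0], [0.004, 0, 0.2, 0, 0, 0], [0.004, 0, 0.2, 0, 0, 0], [0.004, 0, 0.2, 0, 0, 0]],
  ],
  claw=0,
)

```text
clock: 2.75
tool_pos: [0.5163, 0.277, 0.2448]
eef_rot: [0.498, 0.867, 0.0, -0.0]
contact_force: [-0.0, -0.2, -0.3]
opening: 1.003
finger_force: 0.0
```

Call:
play_rows(
  rows=[
    [[0, 0, 0, 0, 0, 0], [0, 0, 0, 0, 0, 0], [0, 0, 0, 0, 0, 0], [0, 0, 0, 0, 0, 0], [0, 0, 0, 0, 0, 0], [0, 0, 0, 0, 0, 0], [0, 0, 0, 0, 0, 0], [0, 0, 0, 0, 0, 0], [0, 0, 0, 0, 0, 0], [0, 0, 0, 0, 0, 0]],
  ],
  claw=1,
  squeeze=25,
)

```text
clock: 3.58
tool_pos: [0.5161, 0.277, 0.2447]
eef_rot: [0.498, 0.867, -0.0, -0.0]
contact_force: [-0.5, 0.7, 0.3]
opening: 0.268
finger_force: 0.0
```

```bash
python3 - <<'E'
from h import *
s=get_state();print(s['tool_pos'],s['eef_rot'],s['contact_force'],s['opening'],s['finger_force'])
# jig rough from top crop (scale 3.7 off 240,155) panel/jig features
t=np.load('pics/top0.npz');T=(t['K'],t['C'])
g=lambda u,v,z:onz(*T,(u+.5)/3.7-.5+240,(v+.5)/3.7-.5+155,z)
print('board corners',[g(*q,.018).round(4)[:2] for q in [(60,60),(338,60),(328,556),(40,550)]])
print('rib ends',[g(*q,.040).round(4)[:2] for q in [(110,167),(279,167)]],'dowel',g(271,103,.036))
E
```

```text
[0.51613283 0.27695372 0.24470394] [ 4.98051299e-01  8.67147567e-01 -2.87859581e-06 -7.41030606e-06] [-0.47734213  0.74283893  0.31553028] 0.2676152779585862 0.0
board corners [array([0.732 , 0.1192]), array([ 0.7279, -0.0502]), array([ 0.4283, -0.0362]), array([0.4354, 0.132 ])]
rib ends [array([0.659 , 0.0875]), array([ 0.6567, -0.0128])] dowel [ 0.69702819 -0.00886315  0.036     ]
```

Call:
play_rows(
  rows=[
    [[0, 0, 0, 0, 0, 0], [0, 0, 0, 0, 0, 0], [0, 0, 0, 0, 0, 0], [0, 0, 0, 0, 0, 0], [0, 0, 0, 0, 0, 0], [0, 0, 0, 0, 0, 0]],
  ],
)

```text
clock: 4.08
tool_pos: [0.5161, 0.277, 0.2447]
eef_rot: [0.498, 0.867, 0.0, -0.0]
contact_force: [-0.4, 0.0, 0.1]
opening: 0.203
finger_force: 25.0
```

Call:
play_rows(
  rows=[
    [[0, 0, -0.02, 0, 0, 0], [0, 0, -0.06, 0, 0, 0], [0, 0, -0.1, 0, 0, 0], [0, 0, -0.15, 0, 0, 0], [0, 0, -0.2, 0, 0, 0], [0, 0, -0.25, 0, 0, 0], [0, 0, -0.25, 0, 0, 0]],
  ],
)

```text
clock: 4.67
tool_pos: [0.5174, 0.2776, 0.3752]
eef_rot: [0.498, 0.867, 0.004, 0.002]
contact_force: [0.8, 0.4, -0.5]
opening: 0.204
finger_force: 25.0
```

Call:
play_rows(
  rows=[
    [[-0.05, 0, 0, 0, 0, 0.1], [-0.12, 0, 0, 0, 0, 0.2], [-0.2, -0.005, 0, 0, 0, 0.3], [-0.28, -0.01, 0, 0, 0, 0.45], [-0.36, -0.016, 0, 0, 0, 0.6], [-0.44, -0.016, 0, 0, 0, 0.75], [-0.52, -0.016, 0, 0, 0, 0.9], [-0.58, -0.016, 0, 0, 0, 1], [-0.62, -0.016, 0, 0, 0, 1], [-0.639, -0.016, 0, 0, 0, 1], [-0.639, -0.016, 0, 0, 0, 1], [-0.639, -0.016, 0, 0, 0, 1]],
  ],
)

```text
clock: 5.67
tool_pos: [0.6697, -0.002, 0.3693]
eef_rot: [0.697, 0.717, 0.0, -0.001]
contact_force: [0.3, 0.4, -0.7]
opening: 0.198
finger_force: 25.0
```

Call:
play_rows(
  rows=[
    [[0, 0, 0, 0, 0, 0.08], [0, 0, 0, 0, 0, 0.15], [0, 0, 0, 0, 0, 0.15], [0, 0, 0, 0, 0, 0.15]],
  ],
)

```text
clock: 6.0
tool_pos: [0.6696, -0.0006, 0.3697]
eef_rot: [0.722, 0.692, 0.0, -0.001]
contact_force: [-0.9, -0.5, -1.1]
opening: 0.201
finger_force: 25.0
```

```bash
python3 - <<'E'
from h import *
p,K,C=shot('wrist','w3.png'); np.savez('pics/w3.npz',p=p,K=K,C=C)
s=get_state();print(s['tool_pos'],s['eef_rot'],s['q'],s['finger_force'])
E
```

```text
[ 0.66974168 -0.00110128  0.36976972] [ 7.22304300e-01  6.91575049e-01  2.08684564e-04 -6.37367682e-04] [-0.10315067  0.78834305  0.07090404  1.46034781 -0.06598976  0.89573872
 -0.05527827] 24.99990674201399
```

View pics/w3.png

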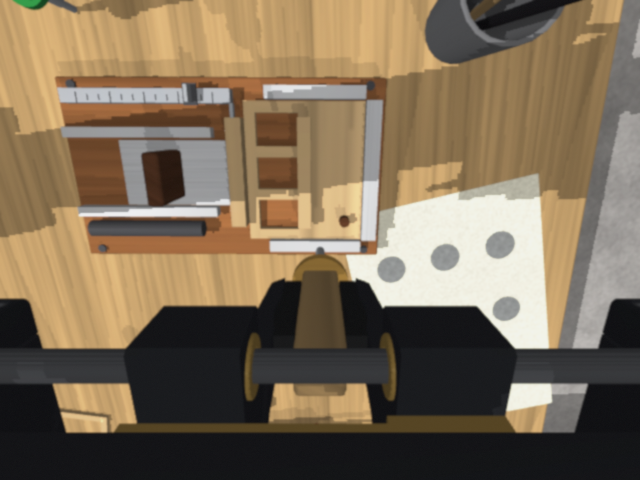

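The wrist view shows the whole jig: mark (190,92), pointer (230,108), rib around u 304 for v 117–235, dowel (344,221), and the held tip around (320,250). I'll enlarge it once for measuring.

```bash
python3 - <<'E'
from h import *
d=np.load('pics/w3.npz')
cv2.imwrite('pics/w3c.png',cv2.resize(d['p'][80:246,170:390],None,fx=3.6,fy=3.6,interpolation=cv2.INTER_CUBIC))
E
```

```text
(no output)
```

View pics/w3c.png

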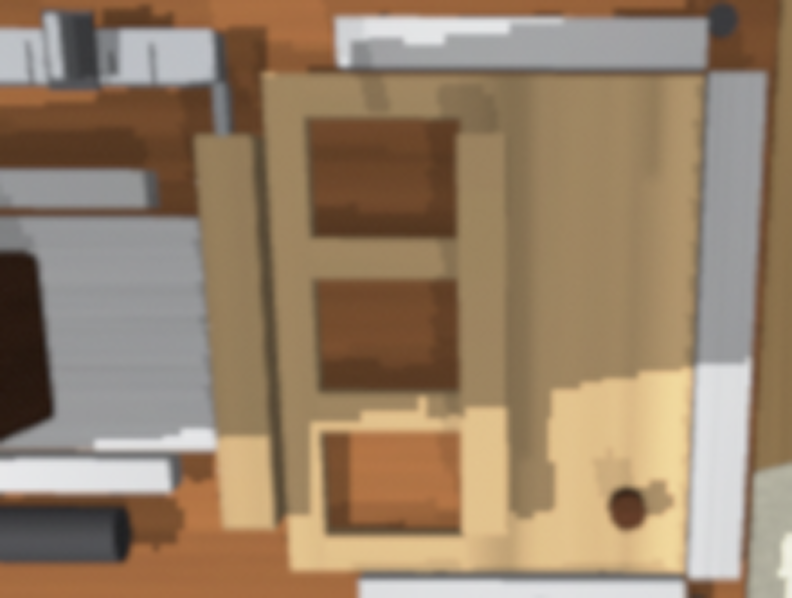

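```bash
python3 - <<'E'
from h import *
d=np.load('pics/w3.npz');K,C=d['K'],d['C']
f=lambda q:((q[0]+.5)/3.6-.5+170,(q[1]+.5)/3.6-.5+80)
g=lambda q,z:onz(K,C,*f(q),z)
rib=np.array([g(q,.040) for q in [(459,133),(504,133),(508,535),(462,535)]])
pan=np.array([g(q,.026) for q in [(263,72),(703,72),(686,572),(290,572)]])
dow=g((627,508),.036)
for n,P in (('rib',rib),('pan',pan)):
    E=np.roll(P,-1,0)-P; print(n,P.mean(0),np.linalg.norm(E,axis=1),np.degrees(np.arctan2(E[:,1],E[:,0])))
print('dowel',dow)
yaw=np.radians(-2.5)
# yaw from long rib edges
a=rib[[0,1]].mean(0)-rib[[2,3]].mean(0); yaw=np.arctan2(a[1],a[0])-np.pi/2; print('yaw',np.degrees(yaw))
M=np.array([[np.cos(yaw),-np.sin(yaw)],[np.sin(yaw),np.cos(yaw)]])
c=rib.mean(0)[:2]
print('dowel in panel',M.T@(dow[:2]-c), 'pan centre in panel',M.T@(pan.mean(0)[:2]-c))
for y in (-.04,0,.04): print('seam',y,c+M@[.010,y])
# heights from two views: rib & handle etc using top cam
t=np.load('pics/top0.npz');T=(t['K'],t['C'])
k=lambda u,v:((u+.5)/3.7-.5+240,(v+.5)/3.7-.5+155)
print('dowel tri',tri(ray(K,C,*f((627,508))),ray(*T,*k(271,103))))
print('rib ctr tri',tri(ray(K,C,*f((483,334))),ray(*T,*k(194,167))))
print('pan tri',tri(ray(K,C,*f((703,72))),ray(*T,*k(93,82))),tri(ray(K,C,*f((686,572))),ray(*T,*k(303,88))))
for z in (.03,.0365): print('pointer',[M.T@(g(q,z)[:2]-c) for q in [(214,100),(229,100)]])
for z in (.04,.045,.05): print('mark',z,[M.T@(g(q,z)[:2]-c) for q in [(48,12),(88,12),(57,80),(97,80)]])
E
```

```text
rib [0.65617397 0.03965398 0.04      ] [0.0108249  0.10039849 0.01217196 0.10041176] [ -2.50236875 -92.40036484 177.52882265  86.83096164]
pan [0.65611836 0.03977445 0.026     ] [0.10911728 0.12989949 0.11053297 0.12997822] [ -2.50661299 -92.36523737 177.53200989  87.01062973]
dowel [ 0.69167645 -0.00577991  0.036     ]
yaw -2.7847269829419417
dowel in panel [ 0.03766789 -0.0436554 ] pan centre in panel [-6.13916553e-05  1.17633950e-04]
seam -0.04 [ 0.66421882 -0.00078462]
seam 0 [0.66616216 0.03916814]
seam 0.04 [0.6681055  0.07912091]
dowel tri (array([ 0.69383118, -0.00704009,  0.03878982]), [np.float64(0.0029883793850585573), np.float64(0.0029883793850582433)])
rib ctr tri (array([0.65717349, 0.03977179, 0.03831099]), [np.float64(0.0023257879532228723), np.float64(0.00232578795322281)])
pan tri (array([0.71233734, 0.09948061, 0.03675881]), [np.float64(0.0019177631647475718), np.float64(0.0019177631647475954)]) (array([ 0.7087803 , -0.02824316,  0.02423366]), [np.float64(0.0003279553469092317), np.float64(0.0003279553469092998)])
pointer [array([-0.06636223,  0.05798759]), array([-0.06266269,  0.05800567])]
pointer [array([-0.06471234,  0.05755805]), array([-0.06108794,  0.05757577])]
mark 0.04 [array([-0.10131017,  0.07645873]), array([-0.0919346 ,  0.07650357]), array([-0.1008496,  0.0616023]), array([-0.09133163,  0.06164859])]
mark 0.045 [array([-0.09943646,  0.07581977]), array([-0.0902121 ,  0.07586389]), array([-0.09898333,  0.06120294]), array([-0.08961885,  0.06124848])]
mark 0.05 [array([-0.09756276,  0.07518081]), array([-0.0884896 ,  0.07522421]), array([-0.09711705,  0.06080357]), array([-0.08790608,  0.06084837])]
```

The panel is at (0.6562, 0.0397) with yaw −2.5°, and the dowel checks at panel (38,−44) mm. I'm descending over the seam start, about 3 mm short.

Call:
play_rows(
  rows=[
    [[0, -0.0096, 0.03, 0, 0, 0], [0, -0.0096, 0.07, 0, 0, 0], [0, -0.0096, 0.11, 0, 0, 0], [0, -0.0096, 0.15, 0, 0, 0], [0, -0.0096, 0.18, 0, 0, 0], [0, -0.0096, 0.195, 0, 0, 0], [0, -0.0096, 0.204, 0, 0, 0], [0, -0.0096, 0.204, 0, 0, 0], [0, -0.0096, 0.204, 0, 0, 0]],
  ],
)

```text
clock: 6.8
tool_pos: [0.6657, -0.0026, 0.2684]
eef_rot: [0.723, 0.69, 0.0, 0.0]
contact_force: [-0.2, 0.6, -0.0]
opening: 0.202
finger_force: 25.0
```

```bash
python3 - <<'E'
from h import *
p,K,C=shot('wrist','w4.png'); np.savez('pics/w4.npz',p=p,K=K,C=C)
s=get_state();print(s['tool_pos'],s['eef_rot'],s['contact_force'],s['finger_force'])
print('seam0 rel',rel([.6644,-.0007,.026]),rel([.6679,.0792,.026]))
for q in ([.6644,-.0007,.026],[*s['tool_pos'][:2],s['tool_pos'][2]-.2387],[.6589,.0897-.0,.04],[.6545,-.0102,.04]): print(proj(K,C,q))
cv2.imwrite('pics/w4c.png',cv2.resize(p[20:270,160:480],None,fx=2.4,fy=2.4,interpolation=cv2.INTER_CUBIC))
E
```

```text
[ 0.66582797 -0.00269126  0.26873656] [7.23424520e-01 6.90402916e-01 6.96962962e-04 5.39954082e-04] [ 0.12406068 -0.45154859 -0.47195463] 24.999854767229408
seam0 rel [ 0.00185863 -0.00194261  0.24273404] [ 0.0818349  -0.00217673  0.24275465]
[317.95147669 244.57409792]
[320.14687395 249.1082114 ]
[300.6156147  104.19594938]
[303.63789795 265.51619524]
```

View pics/w4c.png

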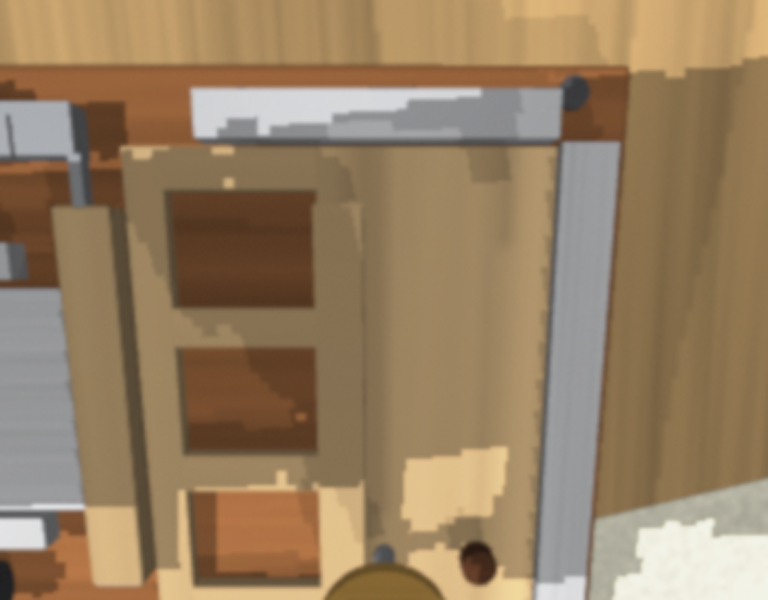

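The tip sits at crop (384,555), which is full-frame (320,251). That is where I predicted it, just behind the rib's rear face. Now I'm setting it down.

Call:
play_rows(
  rows=[
    [[0.004, -0.0026, 0.003, 0, 0, 0], [0.004, -0.0026, 0.006, 0, 0, 0], [0.004, -0.0026, 0.008, 0, 0, 0], [0.004, -0.0026, 0.009, 0, 0, 0], [0.004, -0.0026, 0.01, 0, 0, 0], [0.004, -0.0026, 0.01, 0, 0, 0], [0.004, -0.0026, 0.01, 0, 0, 0]],
  ],
)

```text
clock: 7.43
tool_pos: [0.6644, -0.0004, 0.264]
eef_rot: [0.723, 0.69, 0.001, 0.0]
contact_force: [-2.2, 0.6, 7.3]
opening: 0.201
finger_force: 25.0
```

```bash
python3 - <<'E'
from h import *
for i in range(2):
    p,K,C=shot('wrist')
    s=get_state();print(s['tool_pos'],s['eef_rot'],s['contact_force'],s['finger_force'],rel([.6644,-.0007,.026]),rel([.6679,.0792,.026]))
E
```

```text
[ 6.64393885e-01 -4.28730542e-04  2.63962879e-01] [7.23479209e-01 6.90345900e-01 6.06767145e-04 7.46979256e-05] [-1.79483508  0.18137018  7.41858601] 25.000907205976546 [-4.55066403e-04 -2.06260110e-04  2.37962509e-01] [ 0.07952115 -0.00045302  0.23802424]
[ 6.64409691e-01 -4.44124009e-04  2.63977673e-01] [7.23478790e-01 6.90346319e-01 6.21756142e-04 1.13977942e-04] [-1.40947347  1.50491756  6.15136417] 25.00086010666564 [-0.0004327  -0.00024124  0.2379773 ] [ 0.07954352 -0.00048791  0.23803641]
```

Call:
play_rows(
  rows=[
    [[0.003, 0.0006, -0.0006, 0, 0, 0], [0.0065, 0.0006, -0.0006, 0, 0, 0], [0.01, 0.0006, -0.0006, 0, 0, 0], [0.0135, 0.0006, -0.0006, 0, 0, 0], [0.017, 0.0006, -0.0006, 0, 0, 0], [0.02, 0.0006, -0.0006, 0, 0, 0], [0.0235, 0.0006, -0.0006, 0, 0, 0], [0.027, 0.0006, -0.0006, 0, 0, 0], [0.03, 0.0006, -0.0006, 0, 0, 0], [0.0335, 0.0006, -0.0006, 0, 0, 0], [0.037, 0.0006, -0.0006, 0, 0, 0], [0.04, 0.0006, -0.0006, 0, 0, 0]],
  ],
  claw=1,
  squeeze=45,
)

```text
clock: 8.53
tool_pos: [0.6661, 0.0169, 0.2641]
eef_rot: [0.724, 0.69, -0.0, 0.002]
contact_force: [-0.3, -4.0, 5.7]
opening: 0.198
finger_force: 45.0
```

```bash
python3 - <<'E'
from h import *
p,K,C=shot('wrist','w5.png')
s=get_state();print(s['tool_pos'],s['contact_force'],s['moment'],s['finger_force'],rel([.6644,-.0007,.026]),rel([.6679,.0792,.026]))
# tip seen: steel just above collar; predicted
M=R.from_quat(s['eef_rot']).as_matrix();print(proj(K,C,s['tool_pos']+M@[0,0,.2387]))
cv2.imwrite('pics/w5c.png',cv2.resize(p[150:280,220:420],None,fx=4,fy=4,interpolation=cv2.INTER_CUBIC))
E
```

```text
[0.66607924 0.01747936 0.26405322] [-1.03834037 -3.65664477  4.79005987] [-0.87728085  0.12051635  0.02181038] 45.00133691355586 [-0.01757573 -0.00141757  0.23810025] [ 0.06239981 -0.00176828  0.23787649]
[320.30923198 247.7939429 ]
```

View pics/w5c.png

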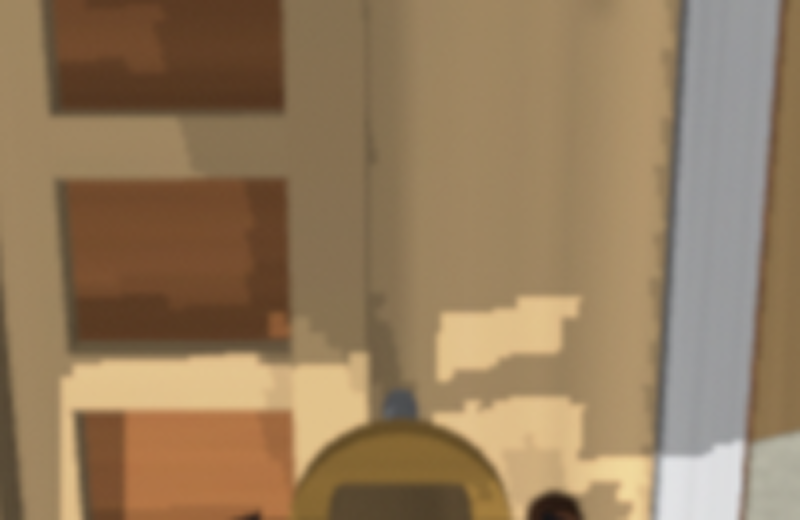

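The tip at crop (400,400), full-frame (320,250), is upright beside the rib with no slip. I'm continuing along the seam.

Call:
play_rows(
  rows=[
    [[0.0035, -0.0005, 0, 0, 0, 0], [0.007, -0.001, 0, 0, 0, 0], [0.01, -0.0015, 0, 0, 0, 0], [0.0135, -0.002, 0, 0, 0, 0], [0.017, -0.002, 0, 0, 0, 0], [0.02, -0.002, 0, 0, 0, 0], [0.0235, -0.002, 0, 0, 0, 0], [0.027, -0.002, 0, 0, 0, 0], [0.03, -0.002, 0, 0, 0, 0], [0.0335, -0.002, 0, 0, 0, 0], [0.037, -0.002, 0, 0, 0, 0], [0.04, -0.002, 0, 0, 0, 0], [0.0435, -0.002, 0, 0, 0, 0], [0.047, -0.002, 0, 0, 0, 0], [0.05, -0.002, 0, 0, 0, 0], [0.0535, -0.002, 0, 0, 0, 0], [0.057, -0.002, 0, 0, 0, 0], [0.06, -0.002, 0, 0, 0, 0], [0.0635, -0.002, 0, 0, 0, 0], [0.067, -0.002, 0, 0, 0, 0]],
  ],
)

```text
clock: 10.25
tool_pos: [0.6666, 0.0504, 0.264]
eef_rot: [0.724, 0.69, -0.001, 0.002]
contact_force: [0.4, -5.3, 6.0]
opening: 0.204
finger_force: 45.0
```

```bash
python3 - <<'E'
from h import *
p,K,C=shot('wrist','w6.png')
s=get_state();print(s['tool_pos'],s['contact_force'],s['finger_force'],s['opening'],rel([.6644,-.0007,.026]),rel([.6679,.0792,.026]))
M=R.from_quat(s['eef_rot']).as_matrix();q=proj(K,C,s['tool_pos']+M@[0,0,.2387]);print(q)
# steel tip: bluish pixels near prediction
w=p[225:262,300:340].astype(int);m=(w[...,0]>w[...,2]-5)&(w.sum(2)>150);ys,xs=np.nonzero(m);print(len(xs),xs.mean()+300 if len(xs) else 0,ys.min()+225 if len(xs) else 0)
E
```

```text
[0.666588   0.05106052 0.26398067] [-0.59525802 -4.9455953   5.70840208] 45.00167515128851 0.20115135576458842 [-5.11312775e-02 -2.24391704e-04  2.38126608e-01] [ 0.02884431 -0.00056065  0.23789923]
[320.2687391  247.72342326]
30 319.5 248
```

Call:
play_rows(
  rows=[
    [[0.0035, 0, 0, 0, 0, 0], [0.007, 0, 0, 0, 0, 0], [0.01, 0, 0, 0, 0, 0], [0.0135, 0, 0, 0, 0, 0], [0.017, 0, 0, 0, 0, 0], [0.02, 0, 0, 0, 0, 0], [0.0235, 0, 0, 0, 0, 0], [0.027, 0, 0, 0, 0, 0], [0.03, 0, 0, 0, 0, 0], [0.0335, 0, 0, 0, 0, 0], [0.037, 0, 0, 0, 0, 0], [0.04, 0, 0, 0, 0, 0], [0.0435, 0, 0, 0, 0, 0], [0.047, 0, 0, 0, 0, 0], [0.05, 0, 0, 0, 0, 0], [0.0535, 0, 0, 0, 0, 0], [0.057, 0, 0, 0, 0, 0], [0.059, 0, 0, 0, 0, 0], [0.059, 0, 0, 0, 0, 0], [0.059, 0, 0, 0, 0, 0]],
  ],
)

```text
clock: 11.97
tool_pos: [0.668, 0.0807, 0.264]
eef_rot: [0.724, 0.69, -0.0, 0.001]
contact_force: [0.4, -3.8, 5.9]
opening: 0.201
finger_force: 45.0
```

```bash
python3 - <<'E'
from h import *
p,K,C=shot('wrist','w7.png')
s=get_state();print(s['tool_pos'],s['contact_force'],s['finger_force'],s['opening'],rel([.6679,.0792,.026]))
M=R.from_quat(s['eef_rot']).as_matrix();q=proj(K,C,s['tool_pos']+M@[0,0,.2387]);print(q)
w=p[225:262,300:340].astype(int);m=(w[...,0]>w[...,2]-5)&(w.sum(2)>150);ys,xs=np.nonzero(m);print(len(xs),xs.mean()+300 if len(xs) else 0,ys.min()+225 if len(xs) else 0)
print('to stand',rel([.5160,.2771,.2447]))
E
```

```text
[0.6679899  0.08075239 0.26404115] [-0.5290596  -3.38781005  6.57044456] 45.00161281786859 0.19970588449358073 [-0.00108322 -0.00054295  0.23804315]
[320.36370757 248.73545357]
31 319.5806451612903 248
to stand [ 0.18887504 -0.16126779  0.01860956]
```

Call:
play_rows(
  rows=[
    [[0, 0, -0.02, 0, 0, 0], [0, 0, -0.06, 0, 0, 0], [0, 0, -0.12, 0, 0, 0], [0, 0, -0.18, 0, 0, 0], [0.03, -0.026, -0.22, 0, 0, 0], [0.07, -0.06, -0.22, 0, 0, 0], [0.12, -0.102, -0.22, 0, 0, 0], [0.17, -0.145, -0.22, 0, 0, 0], [0.22, -0.188, -0.22, 0, 0, 0], [0.27, -0.23, -0.22, 0, 0, 0], [0.32, -0.273, -0.22, 0, 0, 0], [0.35, -0.3, -0.22, 0, 0, 0], [0.37, -0.316, -0.22, 0, 0, 0], [0.376, -0.3225, -0.22, 0, 0, 0], [0.376, -0.3225, -0.22, 0, 0, 0], [0.376, -0.3225, -0.22, 0, 0, 0]],
  ],
)

```text
clock: 13.35
tool_pos: [0.516, 0.2764, 0.3731]
eef_rot: [0.724, 0.69, 0.0, 0.001]
contact_force: [-0.6, 0.3, -1.2]
opening: 0.203
finger_force: 45.0
```

```bash
python3 - <<'E'
from h import *
p,K,C=shot('wrist','w8.png')
s=get_state();print(s['tool_pos'],s['eef_rot'],s['finger_force'],s['opening'],rel([.5160,.2771,.2447]),rel([.5160,.2771,.2447])/.5)
M=R.from_quat(s['eef_rot']).as_matrix();q=proj(K,C,s['tool_pos']+M@[0,0,.2387]);print(q)
cv2.imwrite('pics/w8c.png',cv2.resize(p[130:280,220:420],None,fx=4,fy=4,interpolation=cv2.INTER_CUBIC))
w=p[225:262,300:340].astype(int);m=(w[...,0]>w[...,2]-5)&(w.sum(2)>150);ys,xs=np.nonzero(m);print(len(xs),xs.mean()+300 if len(xs) else 0,ys.min()+225 if len(xs) else 0)
E
```

```text
[0.51631118 0.27587445 0.37312204] [7.24481551e-01 6.89293816e-01 3.81330402e-05 7.18131654e-04] 44.99960979446769 0.20028652767742156 [ 0.0013286  -0.00051215  0.12842037] [ 0.0026572  -0.00102429  0.25684074]
[320.82895295 249.51447316]
28 319.67857142857144 248
```

Call:
play_rows(
  rows=[
    [[0.002, -0.001, 0.04, 0, 0, 0], [0.002, -0.001, 0.08, 0, 0, 0], [0.002, -0.001, 0.11, 0, 0, 0], [0.002, -0.001, 0.13, 0, 0, 0], [0.002, -0.001, 0.15, 0, 0, 0], [0.002, -0.001, 0.17, 0, 0, 0], [0.002, -0.001, 0.19, 0, 0, 0], [0.002, -0.001, 0.21, 0, 0, 0], [0.002, -0.001, 0.22, 0, 0, 0], [0.002, -0.001, 0.22, 0, 0, 0]],
  ],
)

```text
clock: 14.23
tool_pos: [0.5144, 0.2785, 0.2618]
eef_rot: [0.723, 0.69, -0.001, -0.0]
contact_force: [-0.1, 0.2, -0.2]
opening: 0.204
finger_force: 45.0
```

```bash
python3 - <<'E'
from h import *
s=get_state();print(s['tool_pos'],s['contact_force'],rel([.5160,.2771,.2447])/.5)
E
```

```text
[0.51436485 0.27845014 0.26182146] [-0.0602021   0.22944912 -0.15560911] [-0.00251123  0.00345     0.03423967]
```

Call:
play_rows(
  rows=[
    [[-0.001, 0.002, 0.01, 0, 0, 0], [-0.001, 0.002, 0.02, 0, 0, 0], [-0.001, 0.002, 0.028, 0, 0, 0], [-0.001, 0.002, 0.033, 0, 0, 0], [-0.001, 0.002, 0.034, 0, 0, 0], [-0.001, 0.002, 0.034, 0, 0, 0]],
  ],
)

```text
clock: 14.73
tool_pos: [0.5156, 0.278, 0.2459]
eef_rot: [0.724, 0.69, -0.0, -0.0]
contact_force: [-0.3, 0.6, -0.8]
opening: 0.202
finger_force: 45.0
```

Call:
play_rows(
  rows=[
    [[0, 0, 0, 0, 0, 0], [0, 0, 0, 0, 0, 0], [0, 0, 0, 0, 0, 0], [0, 0, 0, 0, 0, 0], [0, 0, 0, 0, 0, 0], [0, 0, 0, 0, 0, 0], [0, 0, 0, 0, 0, 0], [0, 0, 0, 0, 0, 0], [0, 0, 0, 0, 0, 0], [0, 0, 0, 0, 0, 0]],
  ],
  claw=0.4,
)

```text
clock: 15.57
tool_pos: [0.5157, 0.278, 0.246]
eef_rot: [0.724, 0.69, 0.0, -0.0]
contact_force: [-1.2, -0.4, -0.6]
opening: 0.601
finger_force: 0.0
```

Call:
play_rows(
  rows=[
    [[0, 0, -0.04, 0, 0, 0], [0, 0, -0.1, 0, 0, 0], [0, 0, -0.16, 0, 0, 0], [0, 0, -0.22, 0, 0, 0], [0, 0, -0.26, 0, 0, 0], [0, 0, -0.26, 0, 0, 0], [0, 0, -0.26, 0, 0, 0]],
  ],
)

```text
clock: 16.15
tool_pos: [0.5158, 0.2781, 0.377]
eef_rot: [0.724, 0.69, 0.001, 0.0]
contact_force: [-0.3, 0.3, -0.3]
opening: 0.599
finger_force: 0.0
```

```bash
python3 - <<'E'
from h import *
p,K,C=shot('wrist','w9.png'); np.savez('pics/w9.npz',p=p,K=K,C=C)
s=get_state();print(s['tool_pos'],s['eef_rot'],s['contact_force'],s['opening'],s['finger_force'])
print('handle top',proj(K,C,[.516,.2771,.1305]))
t,Kt,Ct=shot('top','top9.png'); np.savez('pics/top9.npz',p=t,K=Kt,C=Ct)
a=cv2.resize(p[140:300,230:430],None,fx=3.6,fy=3.6); b=cv2.resize(t[225:315,235:345],None,fx=2.2,fy=2.2)
cv2.imwrite('pics/w9c.png',a)
E
```

```text
[0.51537267 0.27795452 0.37574591] [ 7.23477144e-01  6.90348306e-01 -1.48689773e-04 -1.28124155e-04] [-0.38719542 -0.32473536 -0.14124181] 0.5960494111922141 0.0
handle top [319.92225118 246.94926818]
```

View pics/w9c.png

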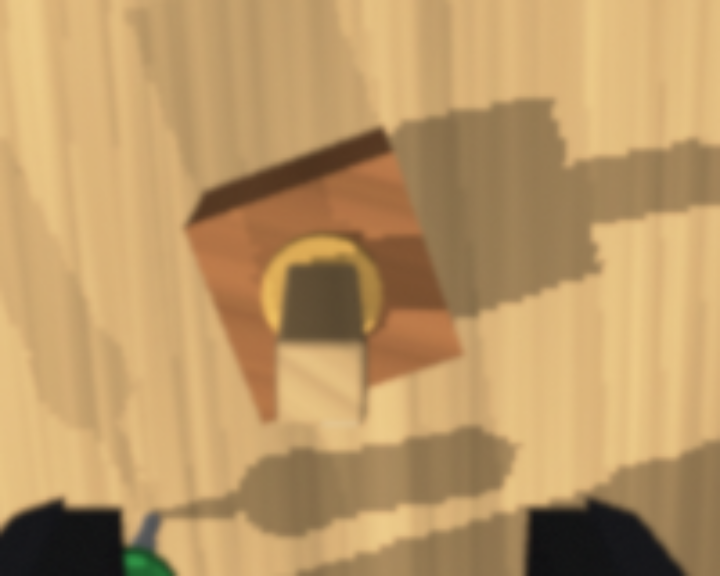

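The tool stands upright in the block, collar down, with its handle top at crop (321,382), full-frame (319,246), against a predicted (320,247). Next I go above the jaw grip, with the camera nearly over the mark.

Call:
play_rows(
  rows=[
    [[-0.04, 0.006, 0, 0, 0, 0], [-0.1, 0.015, 0, 0, 0, 0], [-0.18, 0.026, 0, 0, 0, 0], [-0.26, 0.037, 0.02, 0, 0, 0], [-0.34, 0.05, 0.05, 0, 0, 0], [-0.41, 0.06, 0.08, 0, 0, 0], [-0.45, 0.066, 0.09, 0, 0, 0], [-0.464, 0.066, 0.09, 0, 0, 0], [-0.464, 0.066, 0.09, 0, 0, 0], [-0.464, 0.066, 0.09, 0, 0, 0]],
  ],
)

```text
clock: 17.08
tool_pos: [0.5376, 0.0462, 0.3307]
eef_rot: [0.723, 0.691, 0.0, -0.001]
contact_force: [-0.2, 0.3, 0.9]
opening: 0.607
finger_force: 0.0
```

```bash
python3 - <<'E'
from h import *
p,K,C=shot('wrist','w10.png'); np.savez('pics/w10.npz',p=p,K=K,C=C)
s=get_state();print(s['tool_pos'],s['eef_rot'],C[:3,3])
c=np.array([.65615,.0397]);a=np.radians(-2.5);M=np.array([[np.cos(a),-np.sin(a)],[np.sin(a),np.cos(a)]])
W=lambda x,y,z:[*(c+M@[x,y]),z]
g=cv2.cvtColor(p,cv2.COLOR_BGR2GRAY)
def prof(z,y,x0,x1,n=1):
    out=[]
    for x in np.arange(x0,x1,.001*n):
        u,v=proj(K,C,W(x,y,z)); out.append(int(cv2.getRectSubPix(p,(1,1),(u,v)).mean()))
    return out
for y in (.066,.069,.072): print('mark z.045 y',y,prof(.045,y,-.115,-.075))
for y in (.054,.057): print('ptr z.033 y',y,prof(.033,y,-.08,-.05))
print('grip x z.078',[prof(.078,y,-.14,-.10) for y in (-.01,0,.01)])
print('grip y z.078',[prof(.078,0,0,.001) for _ in [0]],[int(cv2.getRectSubPix(p,(1,1),tuple(map(float,proj(K,C,W(-.119,y,.078))))).mean()) for y in np.arange(-.035,.035,.002)])
print(proj(K,C,W(-.119,0,.078)),proj(K,C,W(-.095,.069,.045)),proj(K,C,W(-.064,.057,.033)))
E
```

```text
[0.53773797 0.0470799  0.33096245] [ 7.22472958e-01  6.91398518e-01  6.43622826e-04 -7.06985288e-04] [0.54106434 0.12250664 0.31099465]
mark z.045 y 0.066 [154, 154, 154, 147, 128, 134, 151, 150, 137, 102, 74, 65, 62, 89, 132, 151, 143, 105, 76, 76, 110, 145, 146, 129, 138, 152, 153, 154, 154, 153, 153, 150, 135, 128, 146, 153, 153, 153, 152, 153, 153]
mark z.045 y 0.069 [155, 155, 154, 147, 128, 135, 151, 151, 134, 96, 71, 63, 62, 90, 130, 152, 142, 103, 74, 75, 108, 145, 146, 130, 138, 152, 154, 154, 154, 154, 154, 150, 130, 126, 147, 153, 153, 154, 153, 153, 153]
mark z.045 y 0.072 [169, 164, 157, 152, 145, 147, 153, 150, 131, 95, 69, 61, 61, 86, 129, 152, 142, 105, 74, 75, 110, 147, 155, 154, 154, 154, 154, 154, 154, 154, 154, 154, 150, 148, 153, 154, 154, 154, 154, 154, 154]
ptr z.033 y 0.054 [85, 81, 79, 79, 78, 79, 79, 79, 79, 79, 78, 78, 79, 79, 80, 87, 116, 142, 146, 125, 92, 82, 91, 124, 148, 153, 153, 153, 153, 153]
ptr z.033 y 0.057 [90, 85, 79, 78, 79, 78, 78, 78, 78, 78, 78, 78, 78, 78, 78, 86, 113, 141, 146, 125, 93, 80, 89, 121, 145, 152, 153, 153, 153, 153]
grip x z.078 [[233, 233, 233, 234, 234, 234, 234, 234, 234, 234, 234, 232, 207, 121, 60, 55, 58, 58, 58, 57, 56, 57, 56, 56, 54, 63, 128, 213, 234, 235, 236, 235, 236, 236, 236, 236, 236, 236, 236, 236, 236], [182, 182, 182, 182, 182, 182, 183, 183, 183, 184, 184, 182, 162, 103, 56, 50, 51, 51, 51, 50, 51, 53, 54, 55, 53, 55, 96, 162, 184, 186, 186, 185, 186, 186, 185, 185, 186, 193, 205, 217, 219], [177, 178, 178, 178, 178, 178, 178, 178, 178, 168, 155, 150, 130, 79, 52, 53, 56, 57, 57, 56, 56, 57, 55, 55, 54, 56, 97, 160, 180, 182, 182, 182, 182, 182, 182, 182, 182, 182, 183, 182, 182]]
grip y z.078 [[211]] [98, 98, 94, 84, 69, 56, 65, 80, 65, 53, 57, 60, 57, 56, 55, 54, 52, 52, 54, 54, 55, 56, 57, 56, 54, 57, 57, 57, 50, 40, 37, 35, 37, 77, 151]
[320.16062444 244.62370086] [351.52834861 144.67498173] [388.40760423 159.50453911]
```

```bash
python3 - <<'E'
from h import *
c=np.array([.65615,.0397]);a=np.radians(-2.5);M=np.array([[np.cos(a),-np.sin(a)],[np.sin(a),np.cos(a)]])
for n in ('w10','w3'):
    d=np.load(f'pics/{n}.npz');p,K,C=d['p'],d['K'],d['C']
    print(n,'cam jig',M.T@(C[:2,3]-c),C[2,3])
    xs=np.arange(-.118,-.075,.001)
    print('z=.03 x from',xs[0],xs[-1])
    for y in np.arange(.088,.052,-.003):
        print('%.3f'%y,' '.join('%3d'%cv2.getRectSubPix(p,(1,1),tuple(map(float,proj(K,C,[*(c+M@[x,y]),.03])))).mean() for x in xs))
E
```

```text
w10 cam jig [-0.11858809  0.07770786] 0.31099465309443686
z=.03 x from -0.118 -0.07599999999999996
0.088 165 166 165 161 162 167 167 163 163 161 159 159 159 158 156 151 149 149 151 153 155 158 161 162 163 167 172 178 183 181 179 179 180 180 179 180 181 184 185 183 180 177 178
0.085  99  99  99  98  98 100 101 101 101 100  99  99  99  99  98  96  94  96  96  96  99 102 102 103 103 105 107 110 111 109 105 105 105 105 105 105 106 107 108 107 105 104 104
0.082 111 110 110 110 111 110 112 114 117 119 119 120 119 119 120 120 119 120 120 120 120 120 121 120 120 120 121 121 121 121 121 120 121 121 121 122 121 122 121 122 121 121 122
0.079 116 116 115 115 115 115 114 114 114 114 114 114 113 112 111 112 111 112 111 112 112 106  93  82  79  78  77  77  76  76  76  76  78  81  93  98 100 100  99 100 100 100  97
0.076 107  98  94  93  93  93  93  92  92  93  92  91  93  93  90  88  91 116 155 172 158 120  83  73  74  74  73  73  73  72  73  73  73  74  74  74  74  74  73  73  73  73  72
0.073 210 210 210 210 198 170 154 152 152 152 151 143 122  87  64  59  64  90 130 152 145 114  80  71  91 127 1
[... 2666 characters left out ...]
92 192 191 191 189 179 154 158 183 186 167 151 161 167 144 103  79  73  68  65  67  68  70  98 131 139 142 151 168 185 191 191 191 191 190 181 158 159 182 191 191 191
0.061 112 112 111 111 112 112 111 110 111 113 112 107  97  93  92  91  92  92  92  92  92  92  92  87  86  96 103 104 105 105 102  94  87  86  87  87  87  84  85  89  94 101 104
0.058 107 107 106 107 107 106 106 106 107 105 100  94  93  93  93  93  92  92  92  93  92  92  87  79  74  73  73  73  73  72  73  73  73  73  73  73  72  73  73  73  73  72  72
0.055  77  77  78  78  78  79  78  78  78  78  78  78  79  79  78  78  79  79  78  79  79  78  78  79  79  78  79  78  78  78  77  78  78  78  77  77  77  77  78  78  77  77  77
```

The pointer (shut) is at panel x −0.063, the mark at −0.100, so the pull is about 37 mm. The grip's centre is at panel x −0.120. I'm descending and gripping.

Call:
play_rows(
  rows=[
    [[-0.004, -0.0034, 0.04, 0, 0, 0], [-0.004, -0.0034, 0.09, 0, 0, 0], [-0.004, -0.0034, 0.14, 0, 0, 0], [-0.004, -0.0034, 0.18, 0, 0, 0], [-0.004, -0.0034, 0.21, 0, 0, 0], [-0.004, -0.0034, 0.235, 0, 0, 0], [-0.004, -0.0034, 0.248, 0, 0, 0], [-0.004, -0.0034, 0.248, 0, 0, 0], [-0.004, -0.0034, 0.248, 0, 0, 0]],
  ],
)

```text
clock: 17.88
tool_pos: [0.5361, 0.0442, 0.2073]
eef_rot: [0.723, 0.691, 0.0, -0.0]
contact_force: [-0.6, -0.7, 0.5]
opening: 0.601
finger_force: 0.0
```

Call:
play_rows(
  rows=[
    [[0, 0, 0, 0, 0, 0], [0, 0, 0, 0, 0, 0], [0, 0, 0, 0, 0, 0], [0, 0, 0, 0, 0, 0], [0, 0, 0, 0, 0, 0], [0, 0, 0, 0, 0, 0], [0, 0, 0, 0, 0, 0], [0, 0, 0, 0, 0, 0], [0, 0, 0, 0, 0, 0], [0, 0, 0, 0, 0, 0], [0, 0, 0, 0, 0, 0], [0, 0, 0, 0, 0, 0]],
  ],
  claw=1,
  squeeze=40,
)

```text
clock: 18.88
tool_pos: [0.536, 0.0428, 0.2072]
eef_rot: [0.724, 0.69, 0.0, 0.0]
contact_force: [-0.6, 0.3, 3.6]
opening: 0.155
finger_force: 40.0
```

```bash
python3 - <<'E'
from h import *
s=get_state();print(s['tool_pos'],s['eef_rot'],s['contact_force'],s['finger_force'],s['opening'])
print(rel([.53595,.04495,.207]))
E
```

```text
[0.53602203 0.04277896 0.20717666] [7.23544947e-01 6.90277250e-01 1.32982428e-04 9.76131347e-05] [-0.5529915   0.26578879  3.63711469] 39.99992801807821 0.15453295670118775
[ 0.00216524 -0.00017412  0.00017673]
```

Call:
play_rows(
  rows=[
    [[0, -0.006, 0, 0, 0, 0], [0, -0.014, 0, 0, 0, 0], [0, -0.022, 0, 0, 0, 0], [0, -0.03, 0, 0, 0, 0], [0, -0.038, 0, 0, 0, 0], [0, -0.046, 0, 0, 0, 0], [0, -0.054, 0, 0, 0, 0], [0, -0.062, 0, 0, 0, 0], [0, -0.068, 0, 0, 0, 0], [0, -0.072, 0, 0, 0, 0], [0, -0.074, 0, 0, 0, 0], [0, -0.074, 0, 0, 0, 0], [0, -0.074, 0, 0, 0, 0], [0, -0.074, 0, 0, 0, 0]],
  ],
)

```text
clock: 20.05
tool_pos: [0.5022, 0.0443, 0.2072]
eef_rot: [0.724, 0.69, 0.003, 0.003]
contact_force: [7.7, -1.1, -3.9]
opening: 0.155
finger_force: 40.1
```

```bash
python3 - <<'E'
from h import *
c=np.array([.65615,.0397]);a=np.radians(-2.5);M=np.array([[np.cos(a),-np.sin(a)],[np.sin(a),np.cos(a)]])
p,K,C=shot('wrist','w11.png');s=get_state()
print(s['tool_pos'],s['contact_force'],s['finger_force'],'pulled',M.T@(s['tool_pos'][:2]-[.53602,.04278]),'cam',M.T@(C[:2,3]-c),C[2,3])
xs=np.arange(-.118,-.082,.001);print(xs[0],xs[-1])
for z,ys in ((.0424,(.078,.075,.072,.069,.066)),(.0364,(.062,.060,.058,.056,.054,.050))):
  for y in ys:
    print(z,'%.3f'%y,proj(K,C,[*(c+M@[-.1,y]),z]).round(),' '.join('%3d'%cv2.getRectSubPix(p,(1,1),tuple(map(float,proj(K,C,[*(c+M@[x,y]),z])))).mean() for x in xs))
E
```

```text
[0.50220244 0.04430193 0.20716288] [ 7.78960531 -1.52384154 -3.3827894 ] 40.11917204945348 pulled [-3.38517617e-02  4.53762534e-05] cam [-0.15354758  0.07424756] 0.1874417284002023
-0.118 -0.08299999999999996
0.0424 0.078 [448. 122.] 134 134 134 133 133 132 133 132 132 124 122 122 123 123 120  97  96  96  96  99  99  90  88  89  91  94  96  96  97  97  97  97  97  94  93  93
0.0424 0.075 [447. 130.]  93  93  93  90  89  88  88  88  87  86 101 103 101 102 149 160 160 200 225 225 164  87  86  86  86  86  85  85  85  85  86  85  85  85  85  85
0.0424 0.072 [446. 137.] 168 167 167 168 161 152 154 155 151  88  67  69  68  70  90  94  94 130 151 151 124 163 175 175 175 175 175 175 175 175 175 175 173 174 175 174
0.0424 0.069 [446. 145.] 152 152 152 151 120 121 152 152 149  92  67  69  68  70  90  94  95 129 150 150 124 166 165 120 171 175 175 175 175 175 175 172 115 159 175 174
0.0424 0.066 [445. 152.] 152 152 152 151 122 125 151 151 149  90  66  69  68  71  90  94  95 128 151 149 123 165 163 110 170 175 175 175 174 175 175 172 116 160 173 174
0.0364 0.062 [439. 161.]  93  93  94  94  94  
[... 267 characters left out ...]
 101 101 100 101 101 100
0.0364 0.058 [438. 170.] 103  94  94  94  93  93  94  93  93  93  93  93  93  93  93  92  93  93  93  95  94 113 145 149 149 110 107 107 107 106 107 107 106 106 106 106
0.0364 0.056 [438. 175.] 108  97  95  94  94  94  94  94  94  94  94  94  94  94  94  94  94  94  94  95  94 114 146 148 138 110 108 108 108 108 108 108 108 108 108 107
0.0364 0.054 [437. 179.]  96  90  87  86  87  86  87  87  87  87  86  86  86  86  86  86  85  86  85  91  94 112 146 154 141 109 107 107 106 106 106 106 106 106 106 106
0.0364 0.050 [436. 188.]  82  83  82  82  83  82  82  82  82  82  84  89  88  90  92 100 116 123 123 124 125 128 146 152 155 129 126 126 124 111  95  93  94  93  93  93
```

Call:
play_rows(
  rows=[
    [[0, -0.003, 0, 0, 0, 0], [0, -0.006, 0, 0, 0, 0], [0, -0.0074, 0, 0, 0, 0], [0, -0.0074, 0, 0, 0, 0], [0, -0.0074, 0, 0, 0, 0], [0, -0.0074, 0, 0, 0, 0], [0, -0.0074, 0, 0, 0, 0], [0, -0.0074, 0, 0, 0, 0], [0, -0.0074, 0, 0, 0, 0], [0, -0.0074, 0, 0, 0, 0]],
  ],
)

```text
clock: 20.93
tool_pos: [0.4988, 0.0444, 0.2072]
eef_rot: [0.724, 0.69, 0.004, 0.003]
contact_force: [8.7, -1.7, -3.5]
opening: 0.158
finger_force: 40.1
```

```bash
python3 - <<'E'
from h import *
c=np.array([.65615,.0397]);a=np.radians(-2.5);M=np.array([[np.cos(a),-np.sin(a)],[np.sin(a),np.cos(a)]])
p,K,C=shot('wrist','w12.png');s=get_state()
print(s['tool_pos'],s['contact_force'],s['finger_force'],'pulled',M.T@(s['tool_pos'][:2]-[.53602,.04278]))
T=snapshot('top');Kt,Ct=np.array(T['camera_matrix']),np.linalg.inv(np.array(T['world_to_cam']))
cv2.imwrite('pics/top12.png',T['pixels'])
xs=np.arange(-.112,-.086,.001);print(xs[0],xs[-1])
for n,(q,k,e) in {'w':(p,K,C),'top':(T['pixels'],Kt,Ct)}.items():
  for z,ys in ((.0424,(.075,.072,.069)),(.0364,(.060,.057,.054))):
    for y in ys: print(n,z,y,' '.join('%3d'%cv2.getRectSubPix(q,(1,1),tuple(map(float,proj(k,e,[*(c+M@[x,y]),z])))).mean() for x in xs))
E
```

```text
[0.4987842  0.04443608 0.20716572] [ 8.49826486 -2.07855688 -4.19704745] 40.13938946358394 pulled [-3.72725958e-02  3.03024027e-05]
-0.112 -0.08599999999999998
w 0.0424 0.075  87  87  86  85 101 103 100 108 157 159 160 193 168 161 128  87  86  86  86  86  86  86  86  86  85  86  85
w 0.0424 0.072 152 151 142  75  67  69  68  73  92  94  94 129 151 150 133 170 175 175 175 175 175 175 175 175 175 174 172
w 0.0424 0.069 151 151 143  73  67  69  69  75  93  94  94 127 150 150 134 169 154 129 173 174 175 175 175 174 175 166 104
w 0.0364 0.06  88  88  88  88  88  86  86  86  86  87  92  94 127 148 147 124  99 101 101 101 101 101 101 101 100 101 101
w 0.0364 0.057  94  94  94  95  94  94  95  95  94  95  95  95 127 148 160 142 109 109 108 108 109 109 109 108 108 108 107
w 0.0364 0.054  86  87  86  86  86  87  86  86  85  87  94  95 127 148 152 136 107 107 106 107 106 107 107 106 106 106 106
top 0.0424 0.075  66  66  66  66  65  65  64  64  64  63  63  63  62  62  61  61  61  60  60  59  58  57  56  56  56  56  55
top 0.0424 0.072  67  67  67  66  65  65  64  64  63  63  62  61  60  59  58  56  55  54  54  53  51  50  49  49  50  50  49
top 0.0424 0.069  64  64  63  62  59  56  55  54  53  53  52  51  49  47  46  45  44  44  44  48  51  48  44  41  39  38  38
top 0.0364 0.06  62  62  63  63  64  65  65  65  65  65  65  65  65  64  63  63  63  63  63  63  63  62  62  62  61  61  60
top 0.0364 0.057  69  69  69  69  69  68  68  67  67  67  66  66  66  65  65  64  64  65  64  63  63  63  62  62  61  61  61
top 0.0364 0.054  70  70  70  69  69  69  69  68  67  67  66  66  66  66  65  65  65  64  64  64  64  63  63  62  61  61  61
```

```bash
python3 -c "
from h import *
print(finish_job())"
```

```text
the job is handed in; nothing more can be done
None
```

The job is handed in, though no verdict came back: the seam was traced from the dowel end to the other end at about 2 cm/s, the tool is back free in its stand, and the gripper holds the jaw with its pointer measured about 1 mm from the index blade.

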